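# Lock the pattern-paper roll on its axle with the R-clip

## Robot

A 6-joint arm with a two-finger parallel gripper is mounted at the origin on the work surface. World frame = base frame: x ahead of the robot, y to its left, z up, the work surface at z = 0. Lengths are in m, angles in rad, forces in N, time in s.
With the tool pointing down it reaches from about 0.3 to 0.775 m from the base axis. Payload 14.6 kg.
Tool frame: the origin (TCP) lies at the very end of the fingers, on their centre line; the grasp point (between the pads) lies 19 mm behind it; z points along the fingers, y is the direction in which the jaws open and shut (so a half turn about z gives the same grasp; the last joint's range is limited). The gripper opens to 85 mm and grips with 20 to 120 N. Pads are 22 mm wide; open, the fingers measure 114 mm over their backs; the gripper's body (76 mm by 85 mm) begins 54 mm behind the grasp point. The pads swing forward as they close: fully open they stand 13 mm farther back than shut.
Start: joints at [1.233, 0.3, 1.521, -0, 1.321, -0.067], TCP at [0.147, 0.53, 0.231] pointing down, gripper open.
Joint ranges: [-3.03, 3.03], [-0.79, 2.21], [0.23, 2.52], [-1.04, 4.18], [0, 3.07], [-2.55, 2.55]. Speed limits (rad/s): [2.22, 2.22, 2.57, 3.14, 3.14, 3.14].

## Interface

Orientations are given as a rotation vector (axis times angle).
In Python, from plant import r, viewer, order gives the robot as it stands.
- The arm moves only by the tool carry_out, never from a script. Its argument "rows" is a list that holds one entry, the list of rows, each a list of 6 numbers: the shift along the world's x, y, z in mm, then the turn, a rotation vector about the world's x, y, z in rad. A call has 1 to 20 rows; each row is the pose to reach, as a shift and turn from the pose commanded when the call began; what a row does not reach only later rows make up. A row lasts 1/10 s, in which the tool goes at most 50 mm and 8.59 degrees, less where a joint would pass 70% of its speed; a pose out of reach is approached as far as the arm can. A call with a gripper value outside its range is refused whole. "grip" is the finger opening in mm, from 0 to 85.4, set as the call begins (left out, the last holds). The fingers move at their own pace and stop on an object; "force" is the grip in N (left out, the last holds). Time passes only in rows, so rows that repeat a pose let the fingers close. It gives the time, the measured TCP pose, the force and the opening at its end, in the units of the state.
- r.read_state(): the state, without advancing time (a new reading comes with each control period).
- viewer.grab_frame(name): name is "side" or "top"; returns the picture (384x512x3 uint8, red, green, blue); there is no depth.
- viewer.calibration(name): a dict with "fx", "fy", "cx", "cy" (pixels), "distortion" ([k1, k2, p1, p2, k3] as OpenCV has them; the pictures are not rectified), "rvec" (rotation vector, rad) and "tvec" (3), from world to camera coordinates, as OpenCV has them. Camera axes: x right, y down, z forward; pixel columns grow to the right and rows downward; lengths in m; the calibration is good to about 2 mm. A picture is of the moment at which its call begins. calibration takes no time and is no camera call.
- order.close_job(): hands the job in, once; it reports no verdict.
The state is a dict: "time_s": time; "q": joint angles; "qvel": joint speeds; "joint_efforts": joint torques, N m; "tool_pos": TCP position; "eef_rot": TCP orientation; "force": force on the tool from outside, world axes, zero at the start; "ft_torque": the same for the moment, N m; "grip_width": opening from 0.0 (shut) to 1.0 (fully open).
Only numpy, scipy, OpenCV 4.12 (cv2) and the standard library are available. Lean on these libraries where they do the work, as an engineer would, in place of code of your own. Each camera call takes 0.05 s, during which the arm holds its last target. There are 200 camera calls.

## Task

Secure the pattern-paper roll: take the large R-clip (the one whose long bent leg runs down beside its straight leg) out of the pin rack and push its straight leg down through the slot near the free end of the roll's axle, so that the bent leg snaps over the side of the axle and the clip stands upright with its grip sitting flat on the axle. Let go of the clip, and leave the other two pins standing in the rack.

Things in the scene. Friction and masses are not known exactly. Their poses are not given: they have to be found in the camera images.
- rclip_grip (a point): Centre of the large R-clip's black grip, a block 50 x 28 x 46 mm (x, y, z). z up, x from straight to bent leg. The clip (0.13 to 0.21 kg) stands in any of 3 sockets, 80 mm apart, of a wooden rack that lies about along y; its leg is 45 mm deep in a loose socket, so it may lean 5 degrees. Rack top 25 mm below the grip; the bent leg hangs outside. Pull it straight up 60 mm to free it.
- rclip_bend (a point): Inmost point (wire axis) of the R-clip's 7 mm bent leg, same axes: 53 mm below the grip's centre, 12.5 mm to its +x. Above it the leg runs at x = +21 mm from the grip's centre; below, it flares to +23 mm, 69 mm down. It springs outward in x; passing the axle takes 5 to 20 N. The straight leg (8 mm thick, 70 mm long, round tip) hangs at x = -6 mm, its tip 93 mm below the grip's centre.
- axle_slot (a point): Slot's centre, on the centre line of the fixed level steel axle, 110 mm up. Axle 40 mm thick, along y, free end at y = -38, 76 mm collar from +42, 120 mm paper roll from +49; flat on top, 14 mm above this. Slot: vertical, 24 mm (y) by 16 mm (x), chamfered to 26 (x) at the top. The bent leg goes down the axle's side at +x or -x. Home: grip on the flat, its centre 37 mm above this, 6 mm to the bent leg's side.
- pullpin_grip (a point): Centre of the grip (30 x 28 x 46 mm) of a plain pull pin in another socket of the rack, to be left there: the same straight leg, no bent leg.
- smallclip_grip (a point): Centre of the grip (28 x 28 x 34 mm) of a small clip in the third socket of the rack, to be left there: the same straight leg, but only a 15 mm stub of thin bent leg.
There are look-alikes about, which are no part of the job. What is shaped like the part that bears rclip_grip but pink or red is not meant.

How it is judged:
By the outcome, as a careful person would: the job done as asked, in the order asked, and still so for the second after the job is handed in, with the robot touching nothing.
It also fails if it takes over 42 s, if anything falls off the work surface, if the arm or the gripper's body presses on something with over 40 N, if the wrist force passes 120 N, or if a joint passes its speed limit or range.

## Working session

There is one attempt and no reset: what is moved stays moved. The work goes in short steps, Python scripts to look and compute and a tool call to move; the robot and the scene stay as the last step left them, time stands still between calls to the robot, and variables do not carry over. Pictures are saved under pics/ and viewed, about 8 in all and at most 12, crops included, and the job is handed in when it is done.

Besides the shell and the picture viewer there is one more tool, called after "Request:" as name([rows], argument=value, ...), one row to a line, values as JSON. carry_out: Moves the arm, as the interface text tells. Its arguments: {"type":"object","properties":{"rows":{"type":"array","items":{"type":"array","items":{"type":"array","items":{"type":"number"}}}},"grip":{"type":"number"},"force":{"type":"number"}},"required":["rows"]}

```bash
mkdir -p pics; ls
cat > h.py <<'E'
import numpy as np, cv2
from plant import r, viewer, order
def cal(n):
    c=viewer.calibration(n); K=np.array([[c['fx'],0,c['cx']],[0,c['fy'],c['cy']],[0,0,1.]])
    return K,np.array(c['distortion'],float),np.array(c['rvec'],float),np.array(c['tvec'],float)
def ray(n,px):
    K,d,rv,t=cal(n); R=cv2.Rodrigues(rv)[0]
    u=cv2.undistortPoints(np.array([[px]],float),K,d)[0,0]
    v=R.T@np.array([u[0],u[1],1]); return -R.T@t, v/np.linalg.norm(v)
def atz(n,px,z):
    o,v=ray(n,px); return o+v*(z-o[2])/v[2]
def tri(pt,ps):
    A=[];b=[]
    for n,p in(('top',pt),('side',ps)):
        o,v=ray(n,p); P=np.eye(3)-np.outer(v,v); A.append(P);b.append(P@o)
    A=np.vstack(A);b=np.hstack(b); x=np.linalg.lstsq(A,b,rcond=None)[0]
    return x,np.linalg.norm(A@x-b)
def proj(n,X):
    K,d,rv,t=cal(n); return cv2.projectPoints(np.array(X,float).reshape(-1,1,3),rv,t,K,d)[0][:,0]
def save(n,f,crop=None,s=1):
    im=viewer.grab_frame(n)[:,:,::-1]; cv2.imwrite('pics/full_'+f,im)
    if crop: x0,y0,x1,y1=crop; im=im[y0:y1,x0:x1]
    cv2.imwrite('pics/'+f,cv2.resize(im,None,fx=s,fy=s,interpolation=cv2.INTER_CUBIC))
E
python3 - <<'E'
from h import *
a=viewer.grab_frame('top');b=viewer.grab_frame('side')
cv2.imwrite('pics/top0.png',a[:,:,::-1]);cv2.imwrite('pics/side0.png',b[:,:,::-1])
cv2.imwrite('pics/both0.png',cv2.resize(np.vstack([a,b])[:,:,::-1],(512,768))[:, :])
for n in('top','side'):
    o,v=ray(n,(256,192));print(n,o,v,viewer.calibration(n)['fx'])
print(r.read_state())
E
```

```text
pics
top [ 0.32239278 -0.08805841  1.0075185 ] [ 0.11664563 -0.00973658 -0.99312587] 346.96374574090527
side [ 0.38164003 -0.92138127  0.62020706] [ 0.11027477  0.84537416 -0.52266817] 404.93349345558386
{'time_s': 0.1, 'q': array([ 1.23338626e+00,  3.00422268e-01,  1.52151951e+00,  2.23906897e-05,
        1.32067617e+00, -6.65582336e-02]), 'qvel': array([-1.44894308e-03, -1.43807849e-03, -1.87560134e-03,  1.99496621e-03,
       -8.59620547e-05,  5.09760588e-04]), 'joint_efforts': array([ 2.13726024e-03, -5.44373167e+01, -3.62383819e+01,  4.59241971e-05,
        3.01011343e-03, -7.92974561e-06]), 'tool_pos': array([0.14706189, 0.52976339, 0.23077414]), 'eef_rot': array([-4.24131724e-01, -3.11260154e+00,  1.57084409e-03]), 'force': array([-0.51491188,  0.17843712,  0.50129744]), 'ft_torque': array([ 0.00886163,  0.01017377, -0.0274516 ]), 'grip_width': 1.000190677908769}
```

View pics/top0.png

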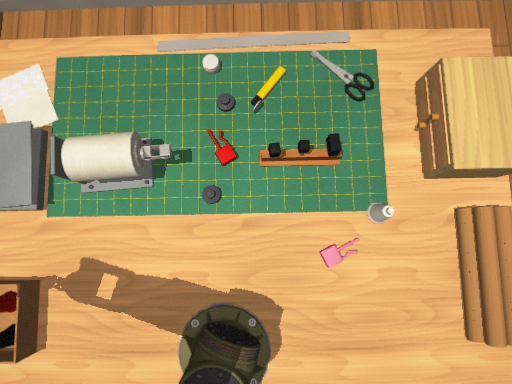

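View pics/side0.png

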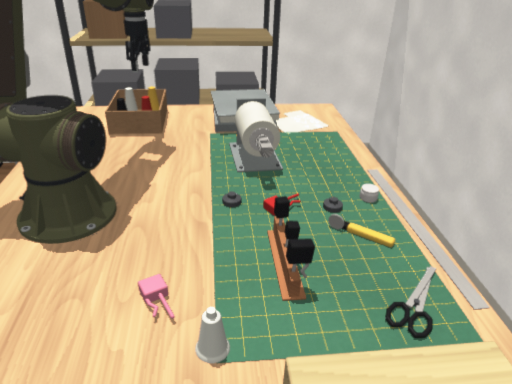

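Top view: the rack is at about (300,157), with black grips at (275,149), (304,146) and (334,145). The red clip (222,148) and the pink clip (333,255) are look-alikes. In the side view the black grips are at (281,207), (292,230) and (300,250). The widest, (334,145) top / (300,250) side, is my candidate; next is a close crop to check it.

Run:
```python
import cv2,numpy as np
t=cv2.imread('pics/top0.png');s=cv2.imread('pics/side0.png')
def c(i,x0,y0,w,h,k): return cv2.resize(i[y0:y0+h,x0:x0+w],None,fx=k,fy=k,interpolation=cv2.INTER_CUBIC)
a=np.hstack([c(s,260,185,66,120,5),c(s,225,95,66,120,5)][:2])
b=np.hstack([c(t,255,125,100,50,4),c(t,130,125,65,50,4)])[:,:660]
cv2.imwrite('pics/c1.png',np.vstack([a[:400],cv2.copyMakeBorder(b,0,0,0,660-b.shape[1],0)]))
```

```text
(no output)
```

View pics/c1.png

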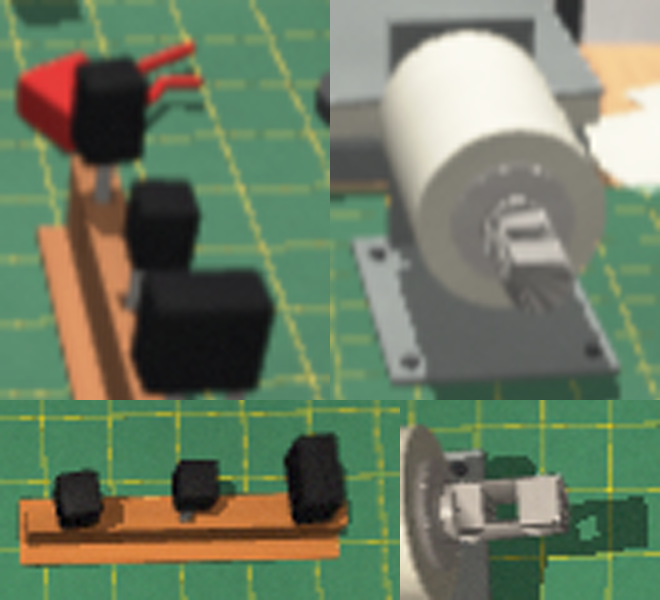

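The crop confirms it: the grip at (334,145) top / (300,250) side is the wide one, so it is the R-clip; the others are the pull pin and the small clip. Its rack end is the -y one. The axle slot shows in the top view at about (155,151). Next I fit box models.

```bash
cat > fit.py <<'E'
from h import *
from scipy.optimize import minimize
from scipy.spatial.transform import Rotation as Ro
def mask(img,win):
    x0,y0,x1,y1=win; g=img[y0:y1,x0:x1].max(2).astype(float)
    return np.clip((85-g)/40,0,1)
def sil(n,X,win,k=8):
    x0,y0,x1,y1=win; p=proj(n,X)-[x0,y0]
    m=np.zeros(((y1-y0)*k,(x1-x0)*k),np.float32)
    cv2.fillConvexPoly(m,cv2.convexHull(np.round((p+.5)*k).astype(np.int32)),1.)
    return cv2.resize(m,(x1-x0,y1-y0),interpolation=cv2.INTER_AREA)
def corners(p,dim):
    c=np.array([[a,b,d] for a in(-.5,.5) for b in(-.5,.5) for d in(-.5,.5)])*dim
    return Ro.from_rotvec(p[3:]).apply(c)+p[:3]
def fit(imgs,wins,dim,p0,reg=0.02):
    M={n:mask(imgs[n],wins[n]) for n in wins}
    def cost(p):
        return sum(((sil(n,corners(p,dim),wins[n])-M[n])**2).sum() for n in wins)+reg*((p[3:]/.05)**2).sum()*10
    best=None
    for i in range(3):
        s=np.vstack([p0]+[p0+np.eye(6)[j]*(.008 if j<3 else .06) for j in range(6)])
        q=minimize(cost,p0,method='Nelder-Mead',options=dict(initial_simplex=s,maxiter=600,xatol=1e-5,fatol=1e-3)); p0=q.x
    return q.x,q.fun,{n:M[n].sum() for n in M}
E
python3 - <<'E'
from fit import *
im={'top':cv2.imread('pics/top0.png'),'side':cv2.imread('pics/side0.png')}
x,res=tri((333.5,145),(300,250)); print('tri',x,res)
p,f,m=fit(im,{'top':(324,128,346,162),'side':(284,236,320,268)},np.array([.05,.028,.046]),np.r_[x,0,0,0])
print('grip',p.round(4),f,m)
for a,b,n in(((275,149.5),(281,207),'small/pull'),((304,146.5),(292,230),'mid')): print(n,tri(a,b))
# axle
for n,pt in(('slotTL',(150.75,147.5)),('slotBR',(159.5,155.5)),('endtop',(171,144.5)),('endbot',(171,159))): print(n,atz('top',pt,.124))
print(tri((155.1,151.5),(264.5,141)))
E
```

```text
tri [ 0.5530568  -0.3073458   0.10080558] 0.002449381132438469
grip [ 0.5537 -0.306   0.1003 -0.0021  0.0283 -0.1062] 102.40203564670769 {'top': np.float64(280.82500000000005), 'side': np.float64(655.5)}
small/pull (array([ 0.54219381, -0.15023278,  0.10041604]), np.float64(0.00017001333863337343))
mid (array([ 0.55238885, -0.2294486 ,  0.09232874]), np.float64(0.002029581409074445))
slotTL [0.54930728 0.17677206 0.124     ]
slotBR [0.52731558 0.15329594 0.124     ]
endtop [0.55611929 0.12343618 0.124     ]
endbot [0.51729509 0.1229621  0.124     ]
(array([0.54069171, 0.16513564, 0.12397702]), np.float64(0.003294161302807044))
```

Run:
```python
from fit import *
im={'top':cv2.imread('pics/top0.png'),'side':cv2.imread('pics/side0.png')}
W={'top':(324,128,346,162),'side':(284,236,320,268)}
p=np.array([.5537,-.306,.1003,-.0021,.0283,-.1062])
out=[]
for n,(x0,y0,w,h) in(('top',(312,122,40,45)),('side',(278,228,48,54))):
    k=10 if n=='top' else 450/54
    c=cv2.resize(im[n][y0:y0+h,x0:x0+w],None,fx=k,fy=k,interpolation=cv2.INTER_NEAREST)
    c=cv2.convertScaleAbs(c,alpha=1.6,beta=20)
    d=c.copy()
    P=((proj(n,corners(p,np.array([.05,.028,.046])))-[x0,y0]+.5)*k).astype(int)
    for i in range(8):
        for j in range(i):
            if bin(i^j).count('1')==1: cv2.line(d,tuple(map(int,P[i])),tuple(map(int,P[j])),(0,255,255),1)
    out.append(d)
cv2.imwrite('pics/ov.png',np.hstack(out))
```

```text
(no output)
```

View pics/ov.png

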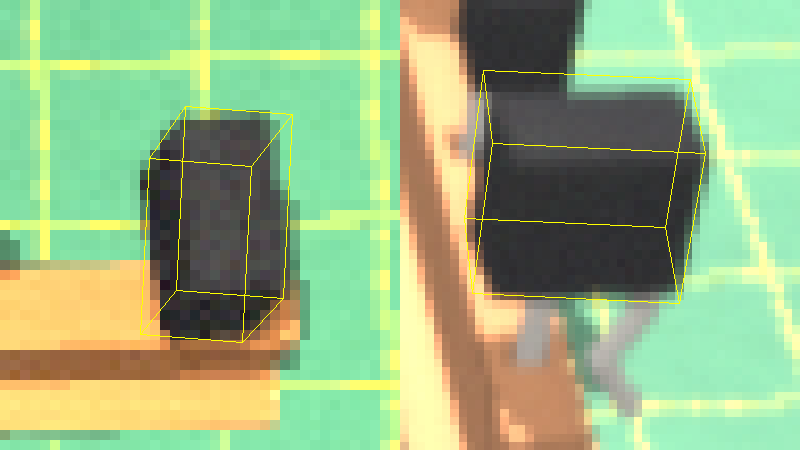

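The overlay confirms the R-clip: straight leg at crop (535,330), bent leg at (610,360) on the +x side. The fit was spoiled by shadow and the neighbouring grip, so I refit with those masked out.

```bash
cat >> fit.py <<'E'
def mask(img,win):
    x0,y0,x1,y1=win; a=img[y0:y1,x0:x1].astype(float); g=a.max(2)
    m=np.clip((80-g)/30,0,1); m[(a[:,:,1]-a[:,:,2])>14]=0
    return m
E
python3 - <<'E'
from fit import *
im={'top':cv2.imread('pics/top0.png'),'side':cv2.imread('pics/side0.png')}
im['side'][:239]=200
W={'top':(322,126,348,164),'side':(282,234,320,268)}
for rg in (.02,.3):
    p,f,m=fit(im,W,np.array([.05,.028,.046]),np.array([.553,-.307,.1,0,0,.03]),rg)
    print(rg,p.round(4),f,m)
# rack yaw
a,b=atz('top',(312+0/10-50,125),.075),0
out=[]
for n,(x0,y0,w,h) in(('top',(312,122,40,45)),('side',(278,228,48,54))):
    k=10 if n=='top' else 450/54
    d=cv2.convertScaleAbs(cv2.resize(im[n][y0:y0+h,x0:x0+w],None,fx=k,fy=k,interpolation=cv2.INTER_NEAREST),alpha=1.6,beta=20)
    P=((proj(n,corners(p,np.array([.05,.028,.046])))-[x0,y0]+.5)*k).astype(int)
    for i in range(8):
        for j in range(i):
            if bin(i^j).count('1')==1: cv2.line(d,tuple(map(int,P[i])),tuple(map(int,P[j])),(0,255,255),1)
    out.append(d)
cv2.imwrite('pics/ov2.png',np.hstack(out))
E
```

```text
Traceback (most recent call last):
  File "fit.py", line 22, in fit
    q=minimize(cost,p0,method='Nelder-Mead',options=dict(initial_simplex=s,maxiter=600,xatol=1e-5,fatol=1e-3)); p0=q.x
  File "fit.py", line 18, in cost
    return sum(((sil(n,corners(p,dim),wins[n])-M[n])**2).sum() for n in wins)+reg*((p[3:]/.05)**2).sum()*10
           ~~~^^^^^^^^^^^^^^^^^^^^^^^^^^^^^^^^^^^^^^^^^^^^^^^^^^^^^^^^^^^^^^^
  File "fit.py", line 18, in <genexpr>
    return sum(((sil(n,corners(p,dim),wins[n])-M[n])**2).sum() for n in wins)+reg*((p[3:]/.05)**2).sum()*10
                 ~~~^^^^^^^^^^^^^^^^^^^^^^^^^^
  File "fit.py", line 8, in sil
    x0,y0,x1,y1=win; p=proj(n,X)-[x0,y0]
                       ~~~~^^^^^
  File "h.py", line 19, in proj
    K,d,rv,t=cal(n); return cv2.projectPoints(np.array(X,float).reshape(-1,1,3),rv,t,K,d)[0][:,0]
             ~~~^^^
  File "h.py", line 4, in cal
    c=viewer.calibration(n); K=np.array([[c['fx'],0,c['cx']],[0,c['fy'],c['cy']],[0,0,1.]])
ValueError: time passes only in moves, steps and waits
```

Calibration calls are rate-limited, so I'll cache the calibration.

```bash
sed -i 's/^def cal(n):/import functools\n@functools.cache\ndef cal(n):/' h.py
cat > run2.py <<'E'
from fit import *
im={'top':cv2.imread('pics/top0.png'),'side':cv2.imread('pics/side0.png')}
im['side'][:239]=200
W={'top':(322,126,348,164),'side':(282,234,320,268)}
for rg in (.02,.3):
    p,f,m=fit(im,W,np.array([.05,.028,.046]),np.array([.553,-.307,.1,0,0,.03]),rg)
    print(rg,p.round(4),f,m)
out=[]
for n,(x0,y0,w,h) in(('top',(312,122,40,45)),('side',(278,228,48,54))):
    k=10 if n=='top' else 450/54
    d=cv2.convertScaleAbs(cv2.resize(im[n][y0:y0+h,x0:x0+w],None,fx=k,fy=k,interpolation=cv2.INTER_NEAREST),alpha=1.6,beta=20)
    P=((proj(n,corners(p,np.array([.05,.028,.046])))-[x0,y0]+.5)*k).astype(int)
    for i in range(8):
        for j in range(i):
            if bin(i^j).count('1')==1: cv2.line(d,tuple(map(int,P[i])),tuple(map(int,P[j])),(0,255,255),1)
    out.append(d)
cv2.imwrite('pics/ov2.png',np.hstack(out))
E
python3 run2.py
```

```text
0.02 [ 0.5539 -0.3067  0.0968  0.0213 -0.0376 -0.1086] 111.22249958737963 {'top': np.float64(272.06666666666666), 'side': np.float64(611.2)}
0.3 [ 0.5535 -0.3062  0.0979 -0.0198 -0.0161 -0.0096] 120.44256227338612 {'top': np.float64(272.06666666666666), 'side': np.float64(611.2)}
```

View pics/ov2.png

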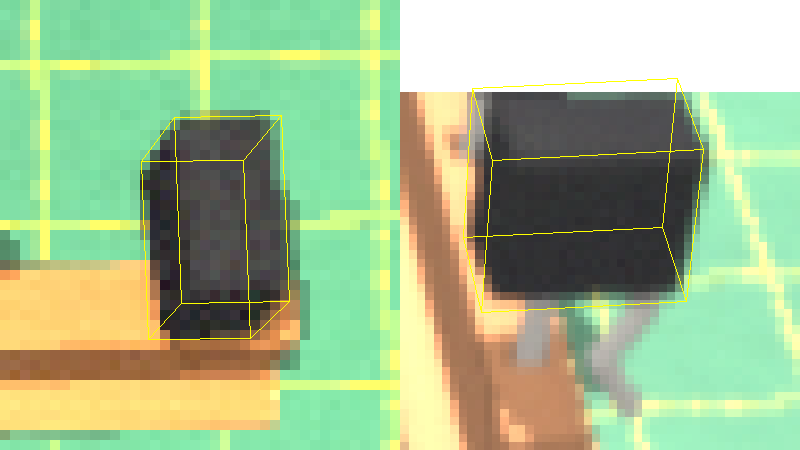

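Good enough for the approach: grip centre about (0.554, -0.306, 0.099), yaw about 0, bent leg toward +x. I'll grip across x, with the tool's y axis along world x.

Request:
carry_out([
  [[20, -42, -1, 0, 0, -0.065], [41, -84, -2, 0, 0, -0.13], [61, -125, -3, 0, 0, -0.195], [81, -167, -4, 0, 0, -0.26], [102, -209, -5, 0, 0, -0.325], [122, -251, -6, 0, 0, -0.39], [142, -293, -7, 0, 0, -0.455], [163, -334, -8, 0, 0, -0.52], [183, -376, -9, 0, 0, -0.585], [203, -418, -10, 0, 0, -0.65], [224, -460, -12, 0, 0, -0.715], [244, -502, -14, 0, 0, -0.78], [265, -543, -16, 0, 0, -0.845], [285, -585, -18, 0, 0, -0.91], [305, -627, -20, 0, 0, -0.975], [326, -669, -22, 0, 0, -1.04], [346, -711, -24, 0, 0, -1.105], [366, -752, -26, 0, 0, -1.17], [387, -794, -28, 0, 0, -1.235], [407, -836, -31, 0, 0, -1.3]],
], grip=80)

```text
time_s: 2.1
tool_pos: [0.5546, -0.3079, 0.1998]
eef_rot: [-2.224, -2.218, 0.0]
force: [0.7, 1.1, 0.3]
grip_width: 0.932
```

Request:
carry_out([
  [[0, 0, -40, 0, 0, 0], [0, 0, -75, 0, 0, 0], [0, 0, -100, 0, 0, 0], [0, 0, -116, 0, 0, 0], [0, 0, -116, 0, 0, 0]],
])

```text
time_s: 2.6
tool_pos: [0.5533, -0.3055, 0.0821]
eef_rot: [-2.219, -2.219, 0.001]
force: [-0.2, 0.1, 0.1]
grip_width: 0.936
```

Request:
carry_out([
  [[0, 0, 0, 0, 0, 0], [0, 0, 0, 0, 0, 0], [0, 0, 0, 0, 0, 0], [0, 0, 0, 0, 0, 0], [0, 0, 0, 0, 0, 0], [0, 0, 0, 0, 0, 0], [0, 0, 0, 0, 0, 0], [0, 0, 0, 0, 0, 0]],
], grip=30, force=80)

```text
time_s: 3.4
tool_pos: [0.5547, -0.3065, 0.0864]
eef_rot: [2.219, 2.22, 0.0]
force: [-2.4, 0.4, 4.8]
grip_width: 0.583
```

Opening is 49.8 mm, so the 50 mm grip is held. Lifting.

Request:
carry_out([
  [[0, 0, 15, 0, 0, 0], [0, 0, 35, 0, 0, 0], [0, 0, 60, 0, 0, 0], [0, 0, 95, 0, 0, 0], [0, 0, 130, 0, 0, 0], [0, 0, 160, 0, 0, 0], [0, 0, 160, 0, 0, 0]],
])

```text
time_s: 4.1
tool_pos: [0.5551, -0.3066, 0.251]
eef_rot: [2.215, 2.215, 0.003]
force: [0.7, 0.9, -1.0]
grip_width: 0.58
```

Run:
```python
from h import *
s=r.read_state();print(s['tool_pos'],s['eef_rot'],s['force'],s['grip_width']*85.4)
a=viewer.grab_frame('side');b=viewer.grab_frame('top');cv2.imwrite('pics/side1.png',a[:,:,::-1]);cv2.imwrite('pics/top1.png',b[:,:,::-1])
c=cv2.resize(a[120:320,230:390,::-1],None,fx=3,fy=3,interpolation=cv2.INTER_CUBIC)
cv2.imwrite('pics/s1.png',c)
```

```text
[ 0.55513487 -0.30660557  0.25095114] [2.21508704 2.21526866 0.00318615] [ 0.73678176  0.94699485 -0.99186733] 49.55499752467604
```

View pics/s1.png

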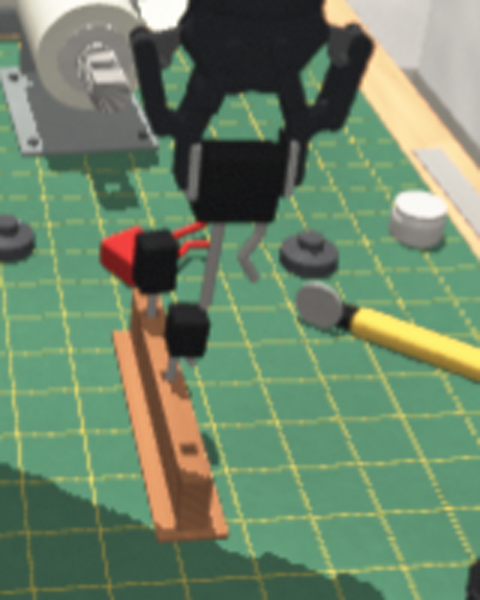

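The clip is free of the rack; its straight leg runs (218,222)→(206,304) in the crop, and the bent leg is at (250,260) on the +x side. Both other pins still stand. Next: the in-hand lean and a close look at the axle.

Run:
```python
from h import *
T=np.array([.555,-.3066,.251])
for dz in(.012,.016,.02):
    c=T+[0,0,dz]; print(dz,proj('side',[c+[-.006,0,-.023],c+[-.006,0,-.093],c+[-.025,-.014,-.023],c+[.025,-.014,-.023],c+[.0125,0,-.053]]).round(1).tolist())
print('seen leg top (302.7,194) tip (298.7,221.8)')
t=cv2.imread('pics/top1.png')[135:168,125:183];s=cv2.imread('pics/side1.png')[125:165,235:285]
k=10
f=lambda i,k:cv2.convertScaleAbs(cv2.resize(i,None,fx=k,fy=k,interpolation=cv2.INTER_CUBIC),alpha=1.2)
a=f(t,9);b=f(s,7)
h=a.shape[0]+b.shape[0];o=np.zeros((h,max(a.shape[1],b.shape[1]),3),np.uint8);o[:a.shape[0],:a.shape[1]]=a;o[a.shape[0]:,:b.shape[1]]=b
print(a.shape,b.shape);cv2.imwrite('pics/ax.png',o)
```

```text
0.012 [[303.6, 190.6], [300.2, 221.9], [294.8, 195.0], [322.2, 194.1], [311.9, 204.1]]
0.016 [[303.8, 188.7], [300.4, 220.2], [295.0, 193.1], [322.5, 192.2], [312.1, 202.3]]
0.02 [[304.1, 186.8], [300.6, 218.5], [295.2, 191.2], [322.7, 190.3], [312.3, 200.4]]
seen leg top (302.7,194) tip (298.7,221.8)
(297, 522, 3) (280, 350, 3)
```

View pics/ax.png

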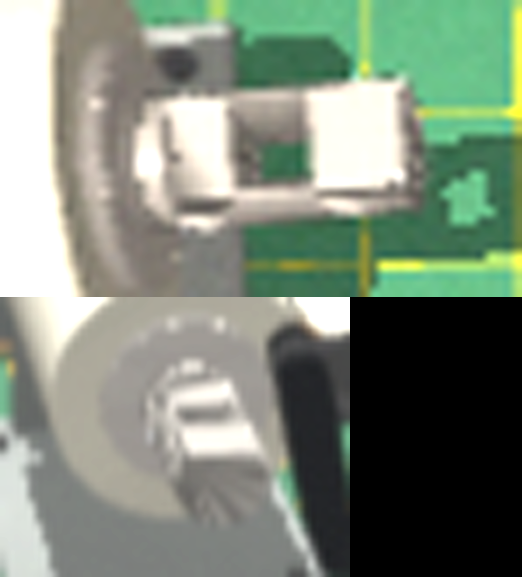

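Run:
```python
from h import *
f=lambda x,y:(125+(x+.5)/9-.5,135+(y+.5)/9-.5)
g=lambda x,y:(235+(x+.5)/7-.5,125+(y-297+.5)/7-.5)
for n,p,z in(('slot L',(232,140),.124),('slot R',(308,138),.124),('flat top edge',(355,83),.124),('flat bot',(355,190),.124),('flatL top',(205,97),.124),('flatL bot',(205,190),.124),('end',(410,136),.124),('axle bot',(285,216),.106)):
    print(n,atz('top',f(*p),z).round(4))
for n,p in(('sideflat front-left',(190,457)),('front-right',(265,452)),('slot near edge',(215,422)),('slot far',(205,404))): print(n,atz('side',g(*p),.124).round(4))
```

```text
slot L [0.5423 0.1777 0.124 ]
slot R [0.5424 0.1555 0.124 ]
flat top edge [0.5585 0.1419 0.124 ]
flat bot [0.5266 0.1415 0.124 ]
flatL top [0.5554 0.1859 0.124 ]
flatL bot [0.5276 0.1853 0.124 ]
end [0.5423 0.1256 0.124 ]
axle bot [0.5234 0.1669 0.106 ]
sideflat front-left [0.5295 0.1225 0.124 ]
front-right [0.5609 0.1259 0.124 ]
slot near edge [0.5441 0.156  0.124 ]
slot far [0.5423 0.1743 0.124 ]
```

Slot centre about (0.5425, 0.165), agreed by both views to about 2 mm. Moving above it.

Request:
carry_out([
  [[0, 25, 5, 0, 0, 0], [0, 65, 5, 0, 0, 0], [-1, 108, 5, 0, 0, 0], [-2, 150, 5, 0, 0, 0], [-3, 192, 5, 0, 0, 0], [-4, 234, 5, 0, 0, 0], [-5, 276, 5, 0, 0, 0], [-6, 318, 5, 0, 0, 0], [-6, 360, 5, 0, 0, 0], [-6, 400, 0, 0, 0, 0], [-6, 435, -10, 0, 0, 0], [-6, 460, -20, 0, 0, 0], [-6, 472, -30, 0, 0, 0], [-6, 472, -30, 0, 0, 0], [-6, 472, -30, 0, 0, 0]],
])

```text
time_s: 5.7
tool_pos: [0.5481, 0.1651, 0.214]
eef_rot: [-2.222, -2.221, 0.001]
force: [0.1, -1.1, -0.8]
grip_width: 0.586
```

Run:
```python
from h import *
s=r.read_state();print(s['tool_pos'],s['eef_rot'],s['force'],s['grip_width']*85.4)
a=viewer.grab_frame('side')[:,:,::-1];b=viewer.grab_frame('top')[:,:,::-1];cv2.imwrite('pics/side2.png',a);cv2.imwrite('pics/top2.png',b)
f=lambda i,k:cv2.convertScaleAbs(cv2.resize(i,None,fx=k,fy=k,interpolation=cv2.INTER_CUBIC),alpha=1.2)
A=f(a[85:170,230:300],7);B=f(b[130:172,125:195],4)
o=np.zeros((595,490+280,3),np.uint8);o[:,:490]=A;o[:168,490:]=B
cv2.imwrite('pics/c2.png',o)
c=s['tool_pos']+[0,0,.013]; print(proj('side',[c+[-.006,0,-.023],c+[-.006,0,-.093],[.5425,.165,.124],[.5425,.127,.124]]))
```

```text
[0.54807662 0.16510343 0.21402008] [-2.22160320e+00 -2.22082467e+00  1.45756860e-03] [ 0.12712496 -1.11491128 -0.81180092] 50.07567174299539
[[265.38016992 115.41817863]
 [264.33796304 138.02713629]
 [264.34035104 141.1646758 ]
 [266.025489   146.67019061]]
```

View pics/c2.png

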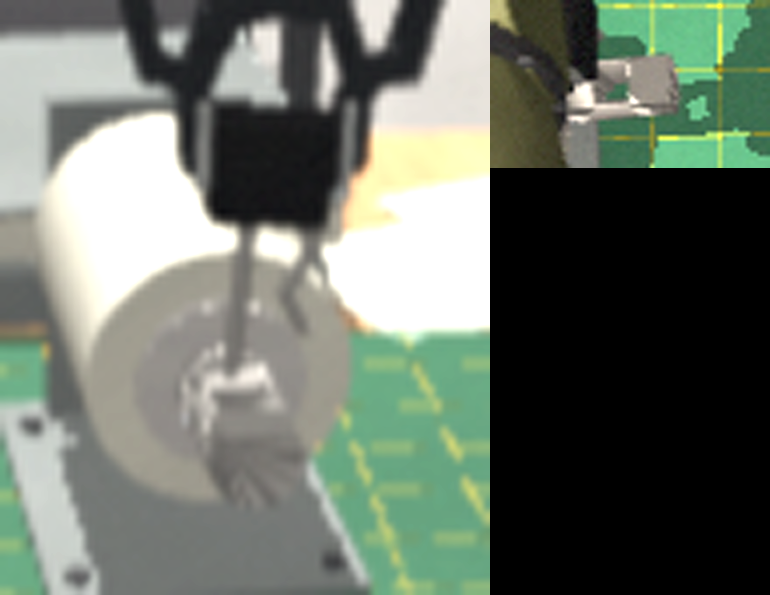

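The tip shows at crop (235,372), right over the slot. It looks 2-4 mm too far toward -x of the slot centre, so I shift +3 mm and go down in steps, watching force.

Request:
carry_out([
  [[3, 0, 0, 0, 0, 0], [3, 0, -8, 0, 0, 0], [3, 0, -16, 0, 0, 0], [3, 0, -24, 0, 0, 0], [3, 0, -32, 0, 0, 0], [3, 0, -36, 0, 0, 0], [3, 0, -36, 0, 0, 0]],
])

```text
time_s: 6.5
tool_pos: [0.5509, 0.1659, 0.1775]
eef_rot: [-2.221, -2.221, 0.002]
force: [-0.4, -0.3, -2.5]
grip_width: 0.584
```

In the slot with no side force. Continuing down past the spring.

Request:
carry_out([
  [[0, 0, -5, 0, 0, 0], [0, 0, -10, 0, 0, 0], [0, 0, -15, 0, 0, 0], [0, 0, -20, 0, 0, 0], [0, 0, -24, 0, 0, 0], [0, 0, -28, 0, 0, 0], [0, 0, -32, 0, 0, 0]],
], grip=30, force=110)

```text
time_s: 7.2
tool_pos: [0.5519, 0.166, 0.1463]
eef_rot: [2.221, 2.22, 0.003]
force: [5.7, 0.2, -1.6]
grip_width: 0.574
```

Request:
carry_out([
  [[0, 0, -3, 0, 0, 0], [0, 0, -6, 0, 0, 0], [0, 0, -9, 0, 0, 0], [0, 0, -10, 0, 0, 0], [0, 0, -10, 0, 0, 0]],
])

```text
time_s: 7.7
tool_pos: [0.5509, 0.166, 0.1363]
eef_rot: [-2.221, -2.221, 0.001]
force: [-1.1, -0.8, 0.8]
grip_width: 0.573
```

Request:
carry_out([
  [[0, 0, -1, 0, 0, 0], [0, 0, -2, 0, 0, 0], [0, 0, -2, 0, 0, 0]],
])

```text
time_s: 8.0
tool_pos: [0.5514, 0.1661, 0.136]
eef_rot: [2.221, 2.221, 0.002]
force: [-6.7, -1.8, 17.0]
grip_width: 0.579
```

Request:
carry_out([
  [[0, 0, -1, 0, 0, 0], [0, 0, -2, 0, 0, 0], [0, 0, -2, 0, 0, 0]],
])

```text
time_s: 8.3
tool_pos: [0.5517, 0.1663, 0.1357]
eef_rot: [2.22, 2.221, 0.004]
force: [-12.8, -2.9, 31.9]
grip_width: 0.574
```

Firm contact, 32 N up, with no further travel. I relax the push, release, rise and look.

Request:
carry_out([
  [[0, 0, 4, 0, 0, 0], [0, 0, 4, 0, 0, 0]],
])

```text
time_s: 8.5
tool_pos: [0.5512, 0.166, 0.1367]
eef_rot: [2.221, 2.221, 0.001]
force: [0.5, -0.7, -3.0]
grip_width: 0.578
```

Request:
carry_out([
  [[0, 0, 0, 0, 0, 0], [0, 0, 0, 0, 0, 0], [0, 0, 0, 0, 0, 0], [0, 0, 0, 0, 0, 0], [0, 0, 0, 0, 0, 0]],
], grip=75)

```text
time_s: 9.0
tool_pos: [0.5511, 0.166, 0.1362]
eef_rot: [-2.221, -2.221, 0.0]
force: [-0.5, 0.6, -0.8]
grip_width: 0.878
```

Request:
carry_out([
  [[0, 0, 10, 0, 0, 0], [0, 0, 30, 0, 0, 0], [0, 0, 60, 0, 0, 0], [0, 0, 100, 0, 0, 0], [-10, -40, 110, 0, 0, 0], [-30, -85, 110, 0, 0, 0], [-60, -125, 110, 0, 0, 0], [-90, -160, 110, 0, 0, 0], [-120, -190, 110, 0, 0, 0], [-140, -220, 110, 0, 0, 0], [-140, -220, 110, 0, 0, 0]],
])

```text
time_s: 10.1
tool_pos: [0.4096, -0.0563, 0.2474]
eef_rot: [2.224, 2.217, 0.001]
force: [-0.1, -1.0, -0.1]
grip_width: 0.878
```

Run:
```python
from h import *
s=r.read_state();print(s['time_s'],s['tool_pos'],s['force'],s['grip_width']*85.4)
a=viewer.grab_frame('side')[:,:,::-1];b=viewer.grab_frame('top')[:,:,::-1];cv2.imwrite('pics/side3.png',a);cv2.imwrite('pics/top3.png',b)
f=lambda i,k:cv2.convertScaleAbs(cv2.resize(i,None,fx=k,fy=k,interpolation=cv2.INTER_CUBIC),alpha=1.3)
A=f(a[95:175,235:290],7);B=f(b[125:172,125:195],5);C=f(a[185:305,250:330],3)
o=np.zeros((600,385+350,3),np.uint8);o[:560,:385]=A;o[:235,385:]=B;o[236:596,385:625]=C
cv2.imwrite('pics/c3.png',o)
for cz in (.145,.147,.151):
  c=np.array([.5485,.165,cz]); print(cz,[ (proj('side',[c+d])[0]-[235,95]+.5)*7 for d in ([-.025,-.014,-.023],[.025,-.014,-.023],[-.025,-.014,.023],[.025,-.014,.023],[.025,.014,.023])])
```

```text
10.1 [ 0.40956121 -0.05625163  0.24739706] [-0.1229531  -1.02500238 -0.09962447] 74.95338172475492
0.145 [array([167.80343318, 345.83184468]), array([286.28821721, 343.61418269]), array([171.74155586, 243.07365883]), array([292.62856635, 241.25362931]), array([282.43636507, 215.1623691 ])]
0.147 [array([167.97145911, 341.44946732]), array([286.55891003, 339.24837143]), array([171.9163273 , 238.51109036]), array([292.90975134, 236.70916027]), array([282.70289629, 210.68681855])]
0.151 [array([168.30836969, 332.66179236]), array([287.10163283, 330.49402073]), array([172.26677495, 229.36176246]), array([293.47352676, 227.59624068]), array([283.23726388, 201.7126135 ])]
```

View pics/c3.png

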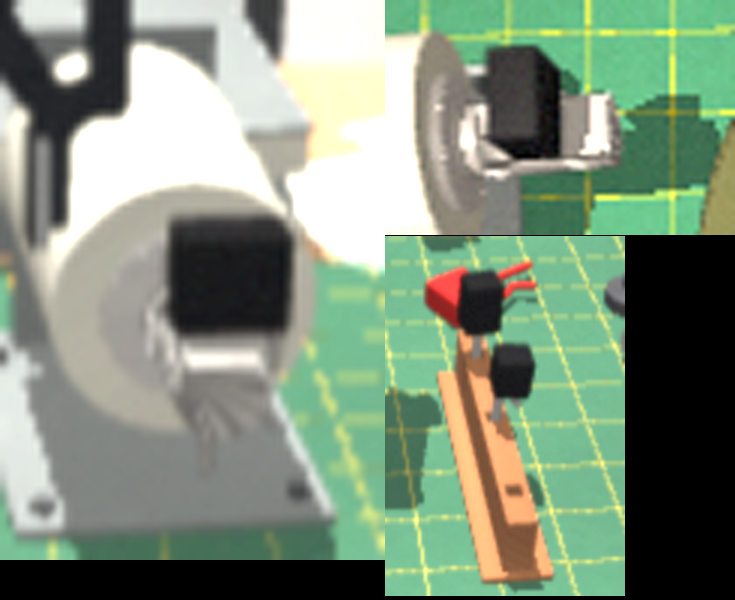

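Side view: the grip stands level on the flat. Its bottom edge is at crop row 333 and its top at 215, against predicted home rows of 341 and 211, so the mean matches home at about 148 mm (the edges are rounded). The straight leg's tip shows below the axle at (205,470). Both other pins stand in the rack and the arm is clear, so I hand in.

```bash
python3 -c "
from h import *
print(order.close_job())"
```

```text
the job is handed in; nothing more can be done
None
```

The large R-clip is out of the rack and pushed down through the axle slot, with its bent leg on the +x side. I let go of it and handed the job in at about 10 s. No verdict came back.

**Insertion:** the straight leg entered the slot with almost no side force. I read a brief 5.7 N sideways force as the bent leg passed the axle, then it fell away. The clip then stopped hard, reaching 32 N with under 1 mm of further travel.

**Last pictures:** the grip stands level on the flat, the straight leg's tip shows below the axle, and the other two pins still stand in the rack. The arm was clear, with no force beyond sensor noise.

**Checks that disagreed or were missing:**
- **Grip height:** the grip's bottom edge read about 3.5 mm above the home position, and its top edge about 2 mm below. I put this down to rounded edges, since the mean is within about 1 mm of home.
- **Slot position:** the two cameras differed by 2–3 mm on the slot's x position, so I shifted +3 mm before inserting. That is within the slot's clearance.
- **Bent leg:** the grip hid it in the final pictures, so I judged the snap from the force and travel rather than seeing it.

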